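# Load the rocking lazy susan level

### The arm

A 6-joint arm with a two-finger parallel gripper is mounted at the origin on the work surface. World frame = base frame: x ahead of the robot, y to its left, z up, the work surface at z = 0. Lengths are in m, angles in rad, forces in N, time in s.
With the tool pointing down it reaches from about 0.35 to 0.775 m from the base axis. Payload 7.3 kg.
Tool frame: the origin (TCP) lies at the very end of the fingers, on their centre line; the grasp point (between the pads) lies 19 mm behind it; z points along the fingers, y is the direction in which the jaws open and shut (so a half turn about z gives the same grasp; the last joint's range is limited). The gripper opens to 92 mm and grips with 3 to 60 N. Pads are 19 mm wide; open, the fingers measure 130 mm over their backs; the gripper's body (75 mm by 190 mm) begins 47 mm behind the grasp point.
Start: joints at [-1.432, 0.342, 1.524, -0, 1.275, -0.146], TCP at [0.148, -0.504, 0.227] pointing down, gripper open.
Joint ranges: [-2.53, 2.53], [-0.77, 2.02], [0.04, 2.7], [-1, 4.14], [0.28, 2.66], [-3.11, 3.11]. Speed limits (rad/s): [2.57, 2.57, 3.14, 3.14, 3.14, 3.14].

### API

Orientations are given as [roll, pitch, yaw] about the fixed x, y, z axes, in that order (R = Rz(yaw) Ry(pitch) Rx(roll)).
In Python, from cell import observe, read_camera, camera_info, hand_in gives the robot as it stands.
- The arm moves only by the tool jog_arm, never from a script. Its argument "rows" is one flat list of numbers, 5 for each row, row after row: the finger opening in mm, from 0 to 91.8, then the shift along the tool's x, y, z in mm, then the turn about the tool's z in degrees. In form: [gripper, tx, ty, tz, roll, gripper, tx, ty, tz, roll, ...]. A call has 1 to 20 rows; each row shifts and turns the commanded pose from where the row before left it, along the tool's axes as they then stand; what a row does not reach is not made up. A row lasts 1/10 s, in which the tool goes at most 50 mm and 8.59 degrees, less where a joint would pass 70% of its speed; a pose out of reach is approached as far as the arm can. A call with a gripper value outside its range is refused whole. The fingers move at their own pace and stop on an object; "grip_force" is the grip in N (left out, the last holds). Time passes only in rows, so rows that do not move let the fingers close. It gives the time, the measured TCP pose, the force and the opening at its end, in the units of the state.
- observe(): the state, without advancing time (a new reading comes with each control period).
- read_camera(name): name is "scene" or "top"; returns (picture, depth): 384x512x3 uint8, red, green, blue; 384x512 float32, m along the optical axis (not along the pixel's ray), 0 where there is no reading.
- camera_info(name): a dict with "fx", "fy", "cx", "cy" (pixels), "distortion" ([k1, k2, p1, p2, k3] as OpenCV has them; the pictures are not rectified), "extrinsics" (4x4, takes a point from camera to world coordinates). Camera axes: x right, y up, looking along -z (the intrinsics and any distortion apply to the point x, -y, -z); pixel columns grow to the right and rows downward; lengths in m; the calibration is good to about 2 mm. A picture is of the moment at which its call begins. camera_info takes no time and is no camera call.
- hand_in(): hands the job in, once; it reports no verdict.
The state is a dict: "time": time; "qpos": joint angles; "qvel": joint speeds; "joint_efforts": joint torques, N m; "tool_pos": TCP position; "tool_rot": TCP orientation; "contact_force": force on the tool from outside, world axes, zero at the start; "torque": the same for the moment, N m; "opening": finger opening in m.
Only numpy, scipy, OpenCV 4.12 (cv2) and the standard library are available. Lean on these libraries where they do the work, as an engineer would, in place of code of your own. Each camera call takes 0.05 s, during which the arm holds its last target. There are 200 camera calls.

### The job

The white lazy susan rocks on its centre, so load it on both sides until it stands level: first set the low wide round tin in the middle of the round cork pad, next the low square tin in the middle of the square cork pad, then stack the narrow round tin centrally on the square tin, and last stand the orange egg cup centrally on the wide round tin. Keep all four upright, set the egg cup down without dropping it, and leave the long tin, the tall tin and the measuring cups where they stand.

Things in the scene. Friction and masses are not known exactly. Their poses are not given: they have to be found in the camera images.
- wide_tin: low wide round aluminium tin, closed, diameter 66 mm, height 40 mm (all sizes here are in mm), flat top, 120 g; starts upright on the tiled surface. Origin: centre of its underside, z up
- square_tin: low square aluminium tin, closed, 56 x 56, height 40, flat top, 120 g; starts upright on the tiled surface. Origin: centre of its underside, z up, x and y along its sides (normal to its faces)
- narrow_tin: narrow round aluminium tin, closed, diameter 44, height 50, 70 g; starts upright on the tiled surface. Origin: centre of its underside, z up
- egg_cup: orange ceramic egg cup, height 62, 70 g; foot diameter 40, thin stem (diameter 18) between 12 and 18 above the underside, bowl open at the top, its outside 46 to 48 in diameter from 34 above the underside up to the rim at 62, wall 4; starts upright on the tiled surface. Origin: centre of the foot's underside, z up
- round_pad (a point): round cork pad, diameter 76, 2 thick, fixed on one side of the white lazy susan tray (diameter 236, its floor 30 above the tiled surface, its rim 4 higher than the floor). This point: centre of the pad's top face, 32 above the tiled surface when level, 65 from the tray's centre; z up; y points away from the tray's centre; x is parallel to the axis about which the tray rocks. It moves with the tray
- square_pad (a point): square cork pad, 70 x 70, 2 thick, fixed on the tray's other side, across the centre from the round pad. This point: centre of the pad's top face, 32 above the tiled surface when level, 65 from the tray's centre; z up; y points towards the tray's centre, x as for the round pad. It moves with the tray
- tray (a joint): rocking angle of the lazy susan's tray on its centre pivot, rad, 0 when level, positive when the round pad's side rises; stops at +-0.07. A soft spring levels the empty tray (2 N m/rad; one low tin alone on its pad tips it about 0.04 rad, its pad sinking 2 to 3 mm). The pivot height is 22 above the tiled surface. The tray does not turn about the vertical
- long_tin: bystander: long flat rectangular aluminium tin 110 x 55, height 30. Origin: centre of its underside
- tall_tin: bystander: tall rectangular aluminium tin 60 x 45, height 80. Origin: centre of its underside
- measuring_cups: bystander: three steel measuring cups nested as one piece, diameter 80, height 52, with flat handles that reach 115 mm out along its y. Origin: centre of the underside
There are look-alikes about, which are no part of the job. What is shaped like the narrow_tin but blue or green is not meant. Of the things that look like the part that bears round_pad, take the one that is farthest to the robot's right at the start.

How it is judged:
On the way, in this order (a step that is already met when the one before it is completed fails the run):
1. the wide round tin stands on the round cork pad, released (horizontal distance between wide_tin and round_pad below 0.012 m and z of wide_tin in the frame of round_pad between -0.004 and 0.004 m and angle between wide_tin's own z axis and vertical below 0.12 rad and contact force between the fingers and wide_tin below 0.1 N), for 0.2 s.
2. then the square tin stands on the square cork pad, released, and the tray is level again (horizontal distance between square_tin and square_pad below 0.012 m and z of square_tin in the frame of square_pad between -0.004 and 0.004 m and angle between each of square_tin, wide_tin's own z axis and vertical below 0.12 rad and contact force between the fingers and square_tin below 0.1 N and horizontal distance between wide_tin and round_pad below 0.012 m and z of wide_tin in the frame of round_pad between -0.004 and 0.004 m and value of joint tray between -0.035 and 0.035 rad), for 0.2 s.
3. then the narrow tin stands on the square tin, released (horizontal distance between narrow_tin and square_tin below 0.012 m and z of narrow_tin in the frame of square_tin between 0.036 and 0.044 m and angle between each of narrow_tin, wide_tin, square_tin's own z axis and vertical below 0.12 rad and contact force between the fingers and narrow_tin below 0.1 N and horizontal distance between wide_tin and round_pad below 0.012 m and z of wide_tin in the frame of round_pad between -0.004 and 0.004 m and horizontal distance between square_tin and square_pad below 0.012 m and z of square_tin in the frame of square_pad between -0.004 and 0.004 m), for 0.2 s.
4. last, the egg cup stands on the wide round tin, released, and the tray is level (horizontal distance between egg_cup and wide_tin below 0.012 m and z of egg_cup in the frame of wide_tin between 0.036 and 0.044 m and angle between each of egg_cup, wide_tin, square_tin, narrow_tin's own z axis and vertical below 0.12 rad and contact force between the fingers and egg_cup below 0.1 N and horizontal distance between wide_tin and round_pad below 0.012 m and z of wide_tin in the frame of round_pad between -0.004 and 0.004 m and horizontal distance between square_tin and square_pad below 0.012 m and z of square_tin in the frame of square_pad between -0.004 and 0.004 m and horizontal distance between narrow_tin and square_tin below 0.012 m and z of narrow_tin in the frame of square_tin between 0.036 and 0.044 m and value of joint tray between -0.035 and 0.035 rad), for 0.2 s.
At the end, for the whole second after the job is handed in: Wide tin on round pad, square tin on square pad, narrow tin on square tin, egg cup on wide tin: each within 12 mm of centre and 4 mm of resting height, tilt below 0.12 rad, released, at rest (0.02 m/s, 0.15 rad/s); tray within 0.035 rad of level (horizontal distance between wide_tin and round_pad below 0.012 m and z of wide_tin in the frame of round_pad between -0.004 and 0.004 m and angle between each of wide_tin, square_tin, narrow_tin, egg_cup's own z axis and vertical below 0.12 rad and horizontal distance between square_tin and square_pad below 0.012 m and z of square_tin in the frame of square_pad between -0.004 and 0.004 m and horizontal distance between narrow_tin and square_tin below 0.012 m and z of narrow_tin in the frame of square_tin between 0.036 and 0.044 m and horizontal distance between egg_cup and wide_tin below 0.012 m and z of egg_cup in the frame of wide_tin between 0.036 and 0.044 m and value of joint tray between -0.035 and 0.035 rad and linear speed of each of wide_tin, square_tin, narrow_tin, egg_cup below 0.02 m/s and angular speed of each of wide_tin, square_tin, narrow_tin, egg_cup below 0.15 rad/s); the robot touches nothing.
It fails at once if the long tin, tall tin or measuring cups are shifted by more than 15 mm (distance of any of long_tin, tall_tin, measuring_cups from where it was at the start of the episode above 0.015 m).
It fails at once if one of the four things to be loaded is tipped by more than 0.5 rad (angle between any of wide_tin, square_tin, narrow_tin, egg_cup's own z axis and vertical above 0.5 rad).
It fails at once if the egg cup is dropped (moves faster than 0.5 m/s out of the grip) (linear speed of egg_cup above 0.5 m/s and contact force between the fingers and egg_cup below 0.1 N).
It also fails if it takes over 128 s, if anything falls off the work surface, if the arm or the gripper's body presses on something with over 40 N, if the wrist force passes 120 N, or if a joint passes its speed limit or range.

## Working session

There is one attempt and no reset: what is moved stays moved. The work goes in short steps, Python scripts to look and compute and a tool call to move; the robot and the scene stay as the last step left them, time stands still between calls to the robot, and variables do not carry over. Pictures are saved under pics/ and viewed, about 12 in all and at most 16, crops included, and the job is handed in when it is done.

Besides the shell and the picture viewer there is one more tool, called after "Emit:" as name(argument=value, ...) on one line, values as JSON. jog_arm: Moves the arm, as the interface text tells. Its arguments: {"type":"object","properties":{"rows":{"type":"array","items":{"type":"number"}},"grip_force":{"type":"number"}},"required":["rows"]}

```bash
mkdir -p pics
cat > h.py <<'E'
import numpy as np, cv2
from cell import observe, read_camera, camera_info, hand_in
def cloud(name):
    im,d=read_camera(name); c=camera_info(name)
    K=np.array([[c['fx'],0,c['cx']],[0,c['fy'],c['cy']],[0,0,1]]); 
    v,u=np.mgrid[:384,:512]
    p=cv2.undistortPoints(np.stack([u,v],-1).reshape(-1,1,2).astype(float),K,np.array(c['distortion'])).reshape(384,512,2)
    P=np.stack([p[...,0]*d,-p[...,1]*d,-d,np.ones_like(d)],-1)@np.array(c['extrinsics']).T
    P=P[...,:3]; P[d==0]=np.nan
    return im,P
def save(im,n,s=1.5): cv2.imwrite('pics/'+n,cv2.resize(im[...,::-1],None,fx=s,fy=s,interpolation=cv2.INTER_CUBIC))
E
python3 - <<'E'
from h import *
for n in('top','scene'):
    im,P=cloud(n); save(im,n+'0.png'); np.savez(n+'0.npz',im=im,P=P); print(n,camera_info(n)['extrinsics'])
print(observe())
E
```

```text
top [[-0.01287272  0.99216515 -0.12426832  0.47436987]
 [-0.99991107 -0.01233958  0.00505901 -0.00554387]
 [ 0.00348595  0.12432239  0.99223575  1.07164875]
 [ 0.          0.          0.          1.        ]]
scene [[-0.71944714 -0.55291636  0.42033237  1.01176465]
 [ 0.69448518 -0.58077499  0.42472432  0.40611386]
 [ 0.00928151  0.5974813   0.80182913  0.83452167]
 [ 0.          0.          0.          1.        ]]
{'time': 0.1, 'qpos': array([-1.43199606e+00,  3.42645898e-01,  1.52490840e+00, -4.39210609e-06,
        1.27543852e+00, -1.45981354e-01]), 'qvel': array([-0.00029708, -0.00154741, -0.00488729, -0.00017154,  0.00088075,
       -0.00014372]), 'joint_efforts': array([ 1.98721413e-03, -4.32001376e+01, -2.44695568e+01,  7.18639442e-02,
        5.26177988e-02, -3.78681500e-05]), 'tool_pos': array([ 0.1474754 , -0.50347593,  0.22612276]), 'tool_rot': array([-3.14020677e+00, -1.99516808e-04,  2.84782760e-01]), 'contact_force': array([ 0.12560068,  1.30602003, -0.9686706 ]), 'torque': array([-0.01219594, -0.01078314, -0.01507422]), 'opening': 0.09206127612396002}
```

View pics/top0.png

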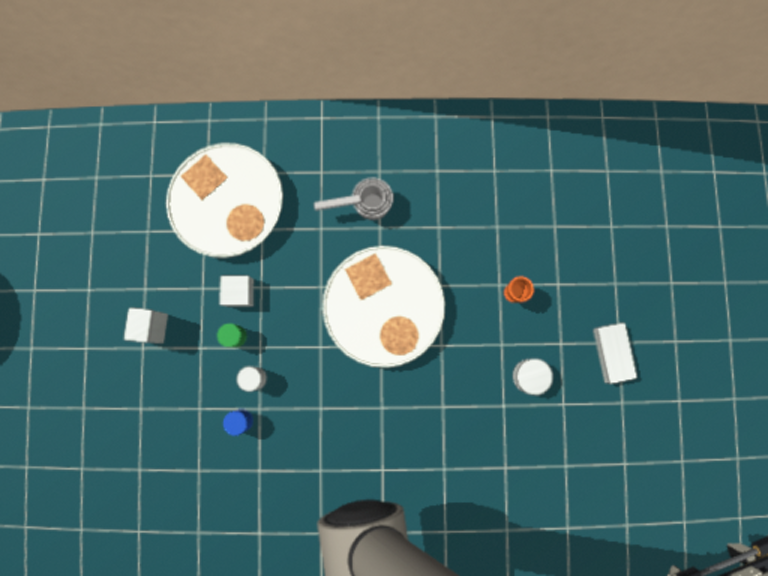

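View pics/scene0.png

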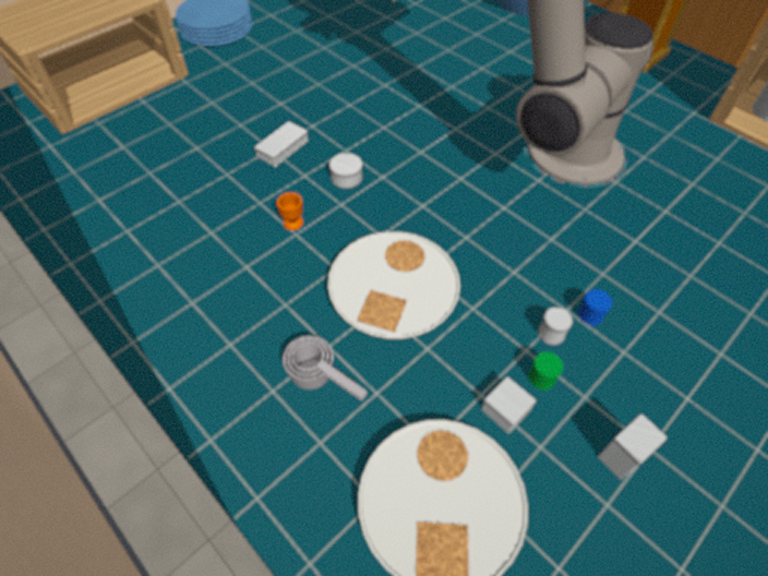

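The top picture (768x576) shows two trays, at (384,306) and (225,200). Image right is −y, so the one farthest to the robot's right is (384,306), with its round pad at (400,335) and square pad at (369,276). The other objects:
- **Narrow tin candidates:** white (251,379), green (230,335), blue (236,422). The white one is meant.
- **To be loaded:** square tin (237,290), wide tin (534,377), egg cup (519,290).
- **Bystanders:** long tin (615,353), tall tin (146,325), measuring cups (372,198).

Next I measure them and make one confirming crop.

```bash
cat >> h.py <<'E'
def comp(P,u,v,r,zlo,zhi):
    "points of window (top 768 px coords) within height band: center of min-area circle/rect"
    u/=1.5;v/=1.5;r/=1.5
    W=P[int(v-r):int(v+r)+1,int(u-r):int(u+r)+1].reshape(-1,3)
    W=W[(W[:,2]>zlo)&(W[:,2]<zhi)]
    xy=(W[:,:2]*1000).astype(np.float32)
    c,R=cv2.minEnclosingCircle(xy); return len(xy),np.round(np.median(W[:,2])*1000,1),'mean',xy.mean(0).round(1),'circ',np.round(c,1),round(R,1),'rect',cv2.minAreaRect(xy)
E
python3 - <<'E'
from h import *
f=np.load('top0.npz');im,P=f['im'],f['P']
print('table z',np.nanmedian(P[240:270,180:240,2]))
for n,u,v,r,a,b in [('wide',534,377,32,.03,.06),('egg',519,290,28,.05,.08),('sq',237,290,26,.03,.06),('nar',251,379,20,.04,.07),('green',230,335,20,.04,.07),('blue',236,422,20,.04,.07),('tall',146,325,30,.07,.1),('long',615,353,40,.022,.045),('cups',365,198,55,.03,.07),('tray',384,306,66,.026,.05)]:
    print(n,comp(P,u,v,r,a,b))
hsv=cv2.cvtColor(im,cv2.COLOR_RGB2HSV)
for n,u,v in [('round',400,335),('square',369,276)]:
    u=int(u/1.5);v=int(v/1.5);m=np.zeros((384,512),bool)
    m[v-18:v+19,u-18:u+19]=True
    m&=(hsv[...,1]>70)&(hsv[...,0]<25)
    n_,l,s,c=cv2.connectedComponentsWithStats(m.astype(np.uint8)); m=l==1+np.argmax(s[1:,4])
    W=P[m];xy=(W[:,:2]*1000).astype(np.float32);print(n,len(xy),np.median(W[:,2]),xy.mean(0),cv2.minEnclosingCircle(xy),cv2.minAreaRect(xy))
save(im[150:310,70:390],'crop.png',2.4)
E
```

```text
table z 0.0001932352080527
wide (439, np.float64(40.0), 'mean', array([ 435.3, -290.8], dtype=float32), 'circ', array([ 434.5, -292.5]), 34.2, 'rect', ((434.4888000488281, -291.7662353515625), (65.82382202148438, 63.0075569152832), 88.07437896728516))
egg (101, np.float64(61.4), 'mean', array([ 602.3, -267. ], dtype=float32), 'circ', array([ 602.8, -266.9]), 24.2, 'rect', ((602.2835083007812, -266.84393310546875), (45.938480377197266, 46.512271881103516), 24.273862838745117))
sq (376, np.float64(40.0), 'mean', array([608.6, 282.4], dtype=float32), 'circ', array([608.9, 283.4]), 38.2, 'rect', ((608.58203125, 283.69818115234375), (55.723358154296875, 56.23382568359375), 0.5427919626235962))
nar (204, np.float64(50.1), 'mean', array([438.2, 249.5], dtype=float32), 'circ', array([437.7, 250.5]), 22.7, 'rect', ((437.7250061035156, 249.2560272216797), (41.58305358886719, 42.24808120727539), 89.43824005126953))
green (196, np.float64(49.9), 'mean', array([521. , 289.2], dtype=float32), 'circ', array([521.2, 290.3]), 22.5, 'rect', ((521.947265625, 289.8893737792969), (43.8082389831543, 42.35
[... 827 characters left out ...]
, ((738.5886840820312, 37.462501525878906), (165.7310333251953, 152.16552734375), 15.969757080078125))
tray (5009, np.float64(30.9), 'mean', array([575.3,  -5.8], dtype=float32), 'circ', array([576.7,  -5.9]), 117.8, 'rect', ((575.7540283203125, -6.3173370361328125), (233.18658447265625, 232.37709045410156), 71.6707992553711))
round 513 nan [nan nan] ((517.7868041992188, -34.9364013671875), 36.892635345458984) ((517.5447387695312, -35.44583511352539), (69.56687927246094, 72.31480407714844), 89.31651306152344)
square 536 nan [nan nan] ((633.5943603515625, 24.36268424987793), 46.325260162353516) ((634.0494384765625, 23.4593563079834), (68.40523529052734, 65.19862365722656), 28.449310302734375)
```

View pics/crop.png

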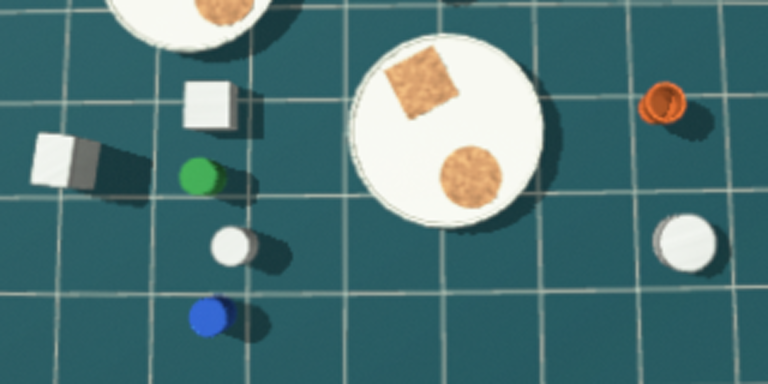

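The crop confirms the choices: target tray with its pads at (422,82) and (470,177), and the white narrow tin at (232,246) between green and blue. Pads in world: round (517.8,−35.1), square (633.8,23.9), with the tray's radial axis at about 27°. Gripping across the radial axis means yaw 27°.

Emit:
jog_arm(rows=[90,0,0,0,-5.35,90,0,0,0,-5.35], grip_force=20)

```text
time: 0.3
tool_pos: [0.1475, -0.5036, 0.2263]
tool_rot: [-3.141, -0.0, 0.475]
contact_force: [-0.2, -0.7, -0.6]
opening: 0.0902
```

```bash
cat >> h.py <<'E'
def d(x,y,z=None):
    o=observe(); p=o['tool_pos']*1000; w=o['tool_rot'][2]; e=np.array([x,y])-p[:2]
    print('t',o['time'],'pos',p.round(1),'yaw',np.degrees(w).round(2),'TOOL tx %.1f ty %.1f tz %.1f'%(e@[np.cos(w),np.sin(w)],e@[np.sin(w),-np.cos(w)],0 if z is None else p[2]-z),'F',o['contact_force'].round(1),'open',round(o['opening']*1000,1))
E
python3 -c "from h import *;d(434.8,-291.5,8)"
```

```text
t 0.3 pos [ 147.5 -503.6  226.3] yaw 27.23 TOOL tx 352.5 ty -57.1 tz 218.3 F [-0.2 -0.7 -0.6] open 90.2
```

Emit:
jog_arm(rows=[90,29.4,-4.75,10,0,90,29.4,-4.75,10,0,90,29.4,-4.75,10,0,90,29.4,-4.75,10,0,90,29.4,-4.75,10,0,90,29.4,-4.75,10,0,90,29.4,-4.75,10,0,90,29.4,-4.75,10,0,90,29.4,-4.75,10,0,90,29.4,-4.75,10,0,90,29.4,-4.75,10,0,90,29.4,-4.75,10,0,90,0,0,0,0,90,0,0,0,0])

```text
time: 1.7
tool_pos: [0.4358, -0.2923, 0.1062]
tool_rot: [-3.141, 0.001, 0.473]
contact_force: [0.2, -0.2, -0.7]
opening: 0.09
```

```bash
python3 -c "from h import *;d(434.8,-291.5,8)"
```

```text
t 1.7 pos [ 435.8 -292.3  106.2] yaw 27.11 TOOL tx -0.5 ty -1.2 tz 98.2 F [ 0.2 -0.2 -0.7] open 90.0
```

Descend, close on the tin and lift.

Emit:
jog_arm(rows=[90,-0.5,-1.2,20,0,90,0,0,20,0,90,0,0,20,0,90,0,0,20,0,90,0,0,10,0,90,0,0,8,0,90,0,0,0,0,55,0,0,0,0,55,0,0,0,0,55,0,0,0,0,55,0,0,0,0,55,0,0,0,0,55,0,0,0,0,55,0,0,0,0])

```text
time: 3.1
tool_pos: [0.4354, -0.2924, 0.0093]
tool_rot: [3.14, -0.0, 0.472]
contact_force: [-1.0, -0.3, 5.6]
opening: 0.0657
```

Emit:
jog_arm(rows=[55,0,0,0,0,55,0,0,-10,0,55,0,0,-20,0,55,0,0,-20,0,55,0,0,-20,0,55,0,0,0,0])

```text
time: 3.7
tool_pos: [0.4361, -0.2929, 0.0812]
tool_rot: [3.137, -0.002, 0.472]
contact_force: [-0.6, -0.7, -0.7]
opening: 0.0656
```

```bash
python3 -c "from h import *;d(517.8,-35.1,41)"
```

```text
t 3.7 pos [ 436.1 -292.9   81.2] yaw 27.02 TOOL tx 189.9 ty -192.5 tz 40.2 F [-0.6 -0.7 -0.7] open 65.6
```

Emit:
jog_arm(rows=[55,9,-9,0,0,55,19,-19.3,0,0,55,19,-19.3,0,0,55,19,-19.3,0,0,55,19,-19.3,0,0,55,19,-19.3,0,0,55,19,-19.3,0,0,55,19,-19.3,0,0,55,19,-19.3,0,0,55,19,-19.3,0,0,55,9.9,-9.8,0,0,55,0,0,0,0,55,0,0,0,0])

```text
time: 5.0
tool_pos: [0.5161, -0.0343, 0.078]
tool_rot: [-3.141, 0.001, 0.472]
contact_force: [-0.3, -0.7, -1.1]
opening: 0.0658
```

Run:
```python
from h import *
d(517.8,-35.1,41.3)
im,P=cloud('scene'); save(im[90:250,160:374],'s1.png',3.5)
d(517.8,-35.1,41.3)
```

```text
t 5.0 pos [516.1 -34.3  78. ] yaw 27.06 TOOL tx 1.2 ty 1.5 tz 36.7 F [-0.3 -0.7 -1.1] open 65.8
t 5.05 pos [516.1 -34.8  78.2] yaw 27.01 TOOL tx 1.3 ty 1.1 tz 36.9 F [ 0.7 -0.5 -1.5] open 65.4
```

View pics/s1.png

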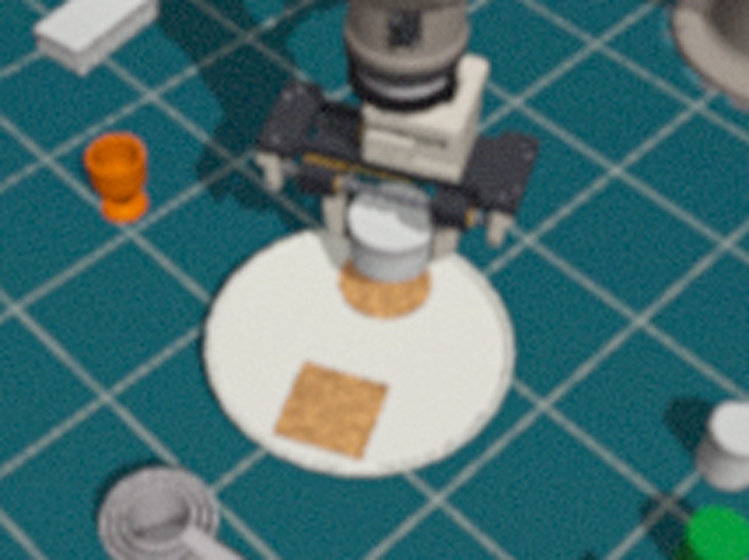

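The tin (390,240 in the crop) is held level above the round pad (385,290). Now lower it, press lightly and release.

Emit:
jog_arm(rows=[55,1.3,1.1,10,0,55,0,0,10,0,55,0,0,8,0,55,0,0,4,0,55,0,0,3,0,55,0,0,2,0,55,0,0,1,0,55,0,0,0,0,55,0,0,0,0])

```text
time: 5.95
tool_pos: [0.5185, -0.0346, 0.041]
tool_rot: [3.141, -0.0, 0.472]
contact_force: [-0.2, -0.4, -0.6]
opening: 0.0659
```

```bash
python3 -c "from h import *;d(517.8,-35.1,41.3)"
```

```text
t 5.95 pos [518.5 -34.6  41. ] yaw 27.02 TOOL tx -0.8 ty 0.1 tz -0.3 F [-0.2 -0.4 -0.6] open 65.9
```

Emit:
jog_arm(rows=[55,-0.8,0,1,0,55,0,0,1,0,55,0,0,0,0,70,0,0,0,0,74,0,0,0,0,80,0,0,0,0,90,0,0,0,0,90,0,0,0,0,90,0,0,0,0,90,0,0,-10,0,90,0,0,-20,0,90,0,0,-30,0,90,0,0,-30,0,90,0,0,-30,0,90,0,0,0,0,90,0,0,0,0])

```text
time: 7.55
tool_pos: [0.5178, -0.035, 0.1597]
tool_rot: [3.14, -0.001, 0.472]
contact_force: [-0.2, 0.4, 0.2]
opening: 0.09
```

```bash
python3 -c "from h import *;d(608.7,283.4,8)"
```

```text
t 7.55 pos [517.8 -35.  159.7] yaw 27.02 TOOL tx 225.6 ty -242.4 tz 151.7 F [-0.2  0.4  0.2] open 90.0
```

Emit:
jog_arm(rows=[90,18.8,-20.2,5,0,90,18.8,-20.2,5,0,90,18.8,-20.2,5,0,90,18.8,-20.2,5,0,90,18.8,-20.2,5,0,90,18.8,-20.2,5,0,90,18.8,-20.2,5,0,90,18.8,-20.2,5,0,90,18.8,-20.2,5,0,90,18.8,-20.2,5,0,90,18.8,-20.2,5,0,90,18.8,-20.2,5,0,90,0,0,0,6.6,90,0,0,0,6.6,90,0,0,0,6.6,90,0,0,0,6.7,90,0,0,0,0,90,0,0,0,0])

```text
time: 9.35
tool_pos: [0.6079, 0.2832, 0.0976]
tool_rot: [3.141, 0.002, 0.012]
contact_force: [0.2, 0.0, 0.3]
opening: 0.0901
```

Run:
```python
from h import *
d(608.7,283.4,8)
im,P=cloud('top'); print(comp(P,534-134,335,40,.055,.09))
f=(lambda u,v,r:None)
im,P=cloud('scene'); save(im[130:,160:460],'s2.png',2.3)
```

```text
t 9.35 pos [607.9 283.2  97.6] yaw 0.7 TOOL tx 0.8 ty -0.2 tz 89.6 F [0.2 0.  0.3] open 90.1
(453, np.float64(69.4), 'mean', array([516.5, -35.2], dtype=float32), 'circ', array([516.8, -35.1]), 33.7, 'rect', ((515.9060668945312, -35.767578125), (64.32182312011719, 64.07373046875), 89.15702056884766))
```

View pics/s2.png

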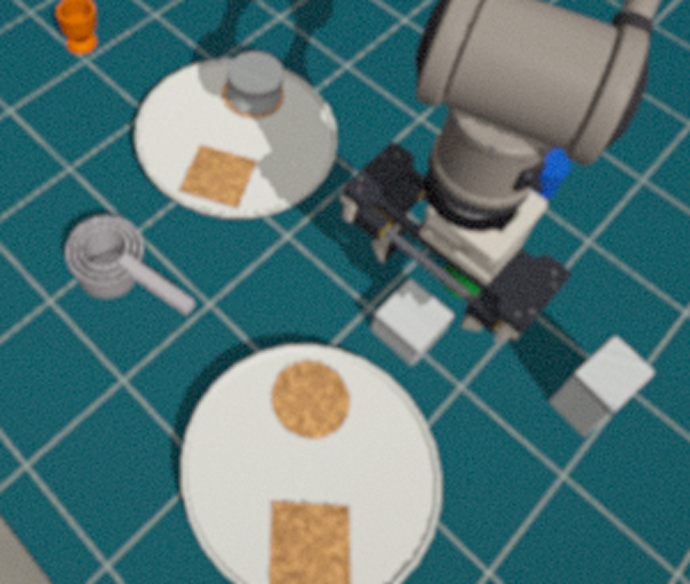

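The wide tin sits centred on the round pad (255,83 in the crop), top sunk 2.6 mm as expected. The gripper is over the square tin (410,320), so I descend and grip it.

Emit:
jog_arm(rows=[90,0.8,0,20,0,90,0,0,20,0,90,0,0,20,0,90,0,0,15,0,90,0,0,9,0,90,0,0,5,0,90,0,0,0,0,45,0,0,0,0,45,0,0,0,0,45,0,0,0,0,45,0,0,0,0,45,0,0,0,0,45,0,0,0,0,45,0,0,0,0,45,0,0,0,0,45,0,0,0,0])

```text
time: 11.05
tool_pos: [0.6094, 0.2835, 0.01]
tool_rot: [-3.142, -0.0, 0.009]
contact_force: [-1.2, -0.0, 3.9]
opening: 0.056
```

Emit:
jog_arm(rows=[45,0,0,-10,0,45,0,0,-20,0,45,0,0,-30,0,45,0,0,-30,0,45,0,0,0,-6.6,45,0,0,0,-6.6,45,0,0,0,-6.6,45,0,0,0,-6.6,45,0,0,0,0])

```text
time: 11.95
tool_pos: [0.6091, 0.2834, 0.0998]
tool_rot: [3.142, 0.0, 0.471]
contact_force: [-0.5, 0.7, -1.5]
opening: 0.0561
```

```bash
python3 -c "from h import *;d(633.8,23.9,45)"
```

```text
t 11.95 pos [609.1 283.4  99.8] yaw 26.97 TOOL tx -95.7 ty 242.5 tz 54.8 F [-0.5  0.7 -1.5] open 56.1
```

Emit:
jog_arm(rows=[45,-4,10.1,0,0,45,-8,20.2,0,0,45,-8,20.2,0,0,45,-8,20.2,0,0,45,-8,20.2,0,0,45,-8,20.2,0,0,45,-8,20.2,0,0,45,-8,20.2,0,0,45,-8,20.2,0,0,45,-8,20.2,0,0,45,-8,20.2,0,0,45,-8,20.2,0,0,45,-3.7,10.1,0,0,45,0,0,10,0,45,0,0,10,0,45,0,0,10,0,45,0,0,0,0,45,0,0,0,0])

```text
time: 13.75
tool_pos: [0.6334, 0.0248, 0.0691]
tool_rot: [-3.141, 0.001, 0.471]
contact_force: [0.5, 0.6, -0.8]
opening: 0.056
```

```bash
python3 -c "from h import *;d(633.8,23.9,44.6)"
```

```text
t 13.75 pos [633.4  24.8  69.1] yaw 26.97 TOOL tx -0.0 ty 1.0 tz 24.5 F [ 0.5  0.6 -0.8] open 56.0
```

Emit:
jog_arm(rows=[45,0,1,10,0,45,0,0,8,0,45,0,0,4,0,45,0,0,2,0,45,0,0,1,0,45,0,0,1,0,45,0,0,1,0,45,0,0,0,0,45,0,0,0,0])

```text
time: 14.65
tool_pos: [0.6344, 0.0231, 0.043]
tool_rot: [3.141, -0.001, 0.47]
contact_force: [0.5, -0.3, -0.5]
opening: 0.056
```

```bash
python3 -c "from h import *;d(633.8,23.9,42)"
```

```text
t 14.65 pos [634.4  23.1  43. ] yaw 26.91 TOOL tx -0.1 ty -1.0 tz 1.0 F [ 0.5 -0.3 -0.5] open 56.0
```

Emit:
jog_arm(rows=[45,0,-0.5,1,0,45,0,0,0,0,60,0,0,0,0,66,0,0,0,0,75,0,0,0,0,85,0,0,0,0,85,0,0,0,0,85,0,0,0,0,85,0,0,-10,0,85,0,0,-20,0,85,0,0,-30,0,85,0,0,-30,0,85,0,0,-20,0,85,0,0,0,0])

```text
time: 16.05
tool_pos: [0.6358, 0.0235, 0.1561]
tool_rot: [3.138, -0.006, 0.47]
contact_force: [0.1, -0.2, 0.6]
opening: 0.085
```

```bash
python3 -c "from h import *;d(438,249.8,14)"
```

```text
t 16.05 pos [635.8  23.5 156.1] yaw 26.92 TOOL tx -73.9 ty -291.4 tz 142.1 F [ 0.1 -0.2  0.6] open 85.0
```

Emit:
jog_arm(rows=[80,-5.7,-22.4,0,0,80,-5.7,-22.4,0,0,80,-5.7,-22.4,0,0,80,-5.7,-22.4,0,0,80,-5.7,-22.4,0,0,80,-5.7,-22.4,0,0,80,-5.7,-22.4,0,0,80,-5.7,-22.4,5,0,80,-5.7,-22.4,5,0,80,-5.7,-22.4,10,0,80,-5.7,-22.4,10,0,80,-5.7,-22.4,10,0,80,-5.7,-22.4,10,0,80,0,0,0,0,80,0,0,0,0])

```text
time: 17.55
tool_pos: [0.4358, 0.2496, 0.1014]
tool_rot: [3.141, 0.001, 0.471]
contact_force: [0.0, -0.4, 1.0]
opening: 0.0798
```

```bash
cat >> h.py <<'E'
def tray(P):
    for n,u,v,r,a,b in [('round side',400,335,42,.055,.2),('square side',369,276,42,.055,.2)]: print(n,comp(P,u,v,r,a,b))
    W=P.reshape(-1,3);W=W[np.isfinite(W[:,0])]
    W=W[(np.hypot(W[:,0]-.5758,W[:,1]+.0056)<.112)&(W[:,2]<.04)&(W[:,2]>.02)]
    A=np.c_[W[:,0]-.5758,W[:,1]+.0056,np.ones(len(W))]; print('tray plane',np.linalg.lstsq(A,W[:,2],rcond=None)[0].round(4),len(W))
E
python3 - <<'E'
from h import *
d(438,249.8,14)
im,P=cloud('top'); tray(P); print(comp(P,519,290,28,.05,.08))
im,P=cloud('scene'); save(im[130:330,160:460],'s3.png',2.5)
E
```

```text
t 17.55 pos [435.8 249.6 101.4] yaw 26.99 TOOL tx 2.0 ty 0.9 tz 87.4 F [ 0.  -0.4  1. ] open 79.8
round side (461, np.float64(72.3), 'mean', array([518.4, -34.2], dtype=float32), 'circ', array([544.1,  -9.2]), 68.6, 'rect', ((548.5896606445312, -21.51189422607422), (132.56085205078125, 66.0950927734375), 22.973098754882812))
square side (425, np.float64(71.8), 'mean', array([629.5,  21.1], dtype=float32), 'circ', array([597.8,   4.2]), 72.9, 'rect', ((596.9943237304688, 6.210990905761719), (136.63868713378906, 57.070926666259766), 25.753679275512695))
tray plane [-0.0009  0.0006  0.0304] 3711
(102, np.float64(60.9), 'mean', array([ 602.3, -267.2], dtype=float32), 'circ', array([ 602.1, -267.1]), 24.3, 'rect', ((602.4656982421875, -266.2939147949219), (45.867919921875, 47.1588020324707), 45.74481964111328))
```

View pics/s3.png

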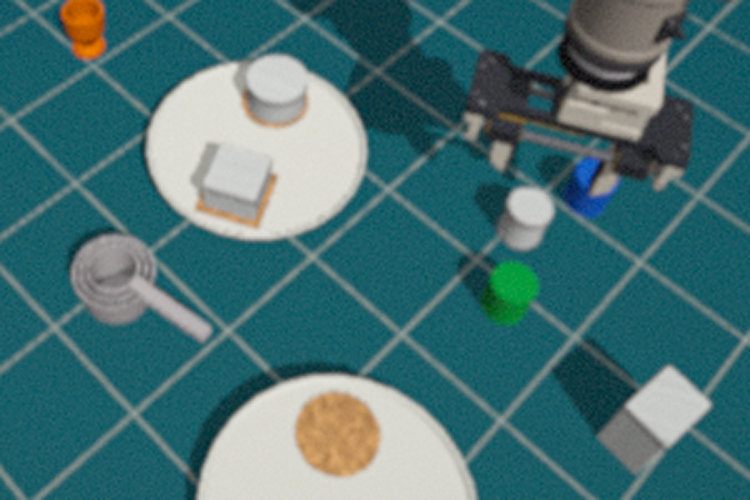

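The tray is level (slope about 0.001) with both tins on their pads, square tin at (238,183) in the crop. I'll measure the square tin's centre more tightly.

```bash
cat >> h.py <<'E'
def at(P,x,y,r,a,b):
    W=P.reshape(-1,3)*1000;W=W[np.isfinite(W[:,0])];W=W[(np.hypot(W[:,0]-x,W[:,1]-y)<r)&(W[:,2]>a)&(W[:,2]<b)]
    xy=W[:,:2].astype(np.float32);print(len(xy),np.median(W[:,2]).round(1),'mean',xy.mean(0).round(1),cv2.minEnclosingCircle(xy),cv2.minAreaRect(xy))
E
python3 - <<'E'
from h import *
for n in('top','scene'):
    im,P=cloud(n); at(P,634,24,50,64,85);at(P,517,-35,45,64,85)
E
```

```text
407 72.0 mean [633.1  23.4] ((633.623046875, 23.15338897705078), 38.669654846191406) ((633.5415649414062, 23.654098510742188), (56.09514617919922, 57.15426254272461), 26.304279327392578)
460 72.3 mean [518.2 -34.3] ((518.2286376953125, -34.288055419921875), 33.52391815185547) ((518.64453125, -34.287235260009766), (64.9014892578125, 65.0713119506836), 44.225738525390625)
440 70.2 mean [640.2  28.3] ((639.4713134765625, 27.63777732849121), 38.02559280395508) ((638.3258666992188, 26.294557571411133), (58.10489273071289, 56.73781967163086), 26.980724334716797)
386 70.1 mean [524.6 -30.1] ((523.16259765625, -31.76087760925293), 34.492740631103516) ((523.335205078125, -31.29521942138672), (66.01083374023438, 65.98233795166016), 19.2078914642334)
```

Emit:
jog_arm(rows=[80,2,0.9,20,0,80,0,0,20,0,80,0,0,20,0,80,0,0,15,0,80,0,0,8,0,80,0,0,4,0,80,0,0,0,0,32,0,0,0,0,32,0,0,0,0,32,0,0,0,0,32,0,0,0,0,32,0,0,0,0,32,0,0,0,0,32,0,0,0,0,32,0,0,0,0,32,0,0,0,0])

```text
time: 19.35
tool_pos: [0.4383, 0.2498, 0.0148]
tool_rot: [3.141, -0.0, 0.47]
contact_force: [-0.5, -0.2, 3.6]
opening: 0.0437
```

Emit:
jog_arm(rows=[32,0,0,-10,0,32,0,0,-20,0,32,0,0,-30,0,32,0,0,-30,0,32,0,0,-25,0,32,0,0,0,0])

```text
time: 19.95
tool_pos: [0.4401, 0.2505, 0.1333]
tool_rot: [3.141, -0.007, 0.47]
contact_force: [-0.4, -0.4, -0.9]
opening: 0.0434
```

```bash
python3 -c "from h import *;d(633.6,23.4,87)"
```

```text
t 19.95 pos [440.1 250.5 133.3] yaw 26.92 TOOL tx 69.7 ty 290.2 tz 46.3 F [-0.4 -0.4 -0.9] open 43.4
```

Emit:
jog_arm(rows=[32,2.5,11,0,0,32,5,21,0,0,32,5,21,0,0,32,5,21,0,0,32,5,21,0,0,32,5,21,0,0,32,5,21,0,0,32,5,21,0,0,32,5,21,0,0,32,5,21,0,0,32,5,21,0,0,32,5,21,0,0,32,5,21,0,0,32,5,21,0,0,32,2.5,6,0,0,32,0,0,0,0,32,0,0,0,0])

```text
time: 21.65
tool_pos: [0.631, 0.0232, 0.1287]
tool_rot: [-3.14, 0.002, 0.47]
contact_force: [-0.4, 0.9, -1.4]
opening: 0.0436
```

```bash
python3 -c "from h import *;d(633.6,23.4,86.8)"
```

```text
t 21.65 pos [631.   23.2 128.7] yaw 26.92 TOOL tx 2.4 ty 1.0 tz 41.9 F [-0.4  0.9 -1.4] open 43.6
```

Emit:
jog_arm(rows=[32,1.6,0.6,10,0,32,0,0,10,0,32,0,0,10,0,32,0,0,5,0,32,0,0,3,0,32,0,0,2,0,32,0,0,1,0,32,0,0,0,0,32,0,0,0,0])

```text
time: 22.55
tool_pos: [0.6338, 0.023, 0.089]
tool_rot: [3.141, -0.0, 0.47]
contact_force: [-0.1, 0.8, -0.8]
opening: 0.0438
```

```bash
python3 -c "from h import *;d(633.6,23.4,86.8)"
```

```text
t 22.55 pos [633.8  23.   89. ] yaw 26.91 TOOL tx 0.0 ty -0.4 tz 2.2 F [-0.1  0.8 -0.8] open 43.8
```

Emit:
jog_arm(rows=[32,0,0,1,0,32,0,0,1,0,32,0,0,1,0,32,0,0,0.5,0,32,0,0,0,0,48,0,0,0,0,54,0,0,0,0,60,0,0,0,0,75,0,0,0,0,75,0,0,0,0,75,0,0,-10,0,75,0,0,-20,0,75,0,0,-30,0,75,0,0,-30,0,75,0,0,-10,0,75,0,0,0,0])

```text
time: 24.15
tool_pos: [0.6344, 0.023, 0.1873]
tool_rot: [3.139, -0.003, 0.47]
contact_force: [0.3, 0.6, -1.1]
opening: 0.075
```

```bash
python3 -c "from h import *;d(602.3,-266.9,29)"
```

```text
t 24.15 pos [634.4  23.  187.3] yaw 26.92 TOOL tx -159.9 ty 244.0 tz 158.3 F [ 0.3  0.6 -1.1] open 75.0
```

Head over to the egg cup.

Emit:
jog_arm(rows=[75,-6,9,0,0,75,-12,18,0,0,75,-12,18.5,0,0,75,-12,18.5,0,0,75,-12,18.5,0,0,75,-12,18.5,0,0,75,-12,18.5,0,0,75,-12,18.5,0,0,75,-12,18.5,5,0,75,-12,18.5,10,0,75,-12,18.5,10,0,75,-12,18.5,10,0,75,-12,18,10,0,75,-10,14,10,0,75,0,0,0,0,75,0,0,0,0])

```text
time: 25.75
tool_pos: [0.6008, -0.2668, 0.1292]
tool_rot: [-3.14, 0.001, 0.469]
contact_force: [-0.2, 0.5, -0.9]
opening: 0.075
```

Run:
```python
from h import *
d(602.3,-266.9,29)
im,P=cloud('top'); at(P,634,24,60,105,130);at(P,517,-35,45,64,85);at(P,602,-267,40,50,70);tray(P)
im,P=cloud('scene'); save(im[100:300,140:340],'s4.png',2.8)
```

```text
t 25.75 pos [ 600.8 -266.8  129.2] yaw 26.87 TOOL tx 1.3 ty 0.7 tz 100.2 F [-0.2  0.5 -0.9] open 75.0
231 120.3 mean [634.3  24.4] ((634.9745483398438, 24.422292709350586), 22.579710006713867) ((634.3067626953125, 24.459375381469727), (43.18932342529297, 43.2866325378418), 89.3883056640625)
461 73.7 mean [518.9 -33.6] ((519.10400390625, -33.49441909790039), 33.66434097290039) ((518.6566772460938, -32.9429931640625), (64.13888549804688, 64.10519409179688), 89.27230072021484)
0 nan mean [nan nan] ((0.0, 0.0), 0.0) ((0.0, 0.0), (0.0, 0.0), 0.0)
round side (462, np.float64(73.7), 'mean', array([519.1, -33.5], dtype=float32), 'circ', array([545. ,  -8.9]), 69.1, 'rect', ((536.1793823242188, -5.00592041015625), (132.14414978027344, 65.93683624267578), 59.54264450073242))
square side (442, np.float64(116.7), 'mean', array([625.8,  20.7], dtype=float32), 'circ', array([597.8,   4.3]), 75.1, 'rect', ((597.2825317382812, 5.577827453613281), (140.30174255371094, 57.1343879699707), 26.47359275817871))
tray plane [-0.0218 -0.0106  0.0304] 3697
  return _methods._mean(a, axis=axis, dtype=dtype,
  ret = ret.dtype.type(ret / rcount)
h.py:29: RuntimeWarning: Mean of empty slice.
  xy=W[:,:2].astype(np.float32);print(len(xy),np.median(W[:,2]).round(1),'mean',xy.mean(0).round(1),cv2.minEnclosingCircle(xy),cv2.minAreaRect(xy))
  ret = um.true_divide(
```

View pics/s4.png

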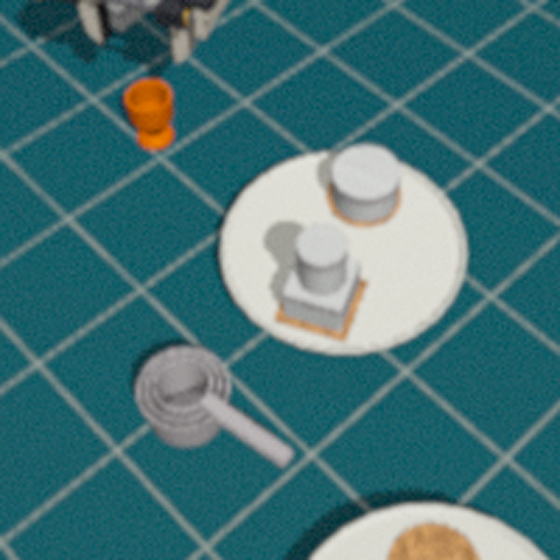

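The narrow tin stands centrally on the square tin (322,258 in the crop), with the tray tipped by 0.024 as expected. The egg cup (150,110) is still upright under the gripper, so I grip its bowl.

Emit:
jog_arm(rows=[75,1.3,0.6,20,0,75,0,0,20,0,75,0,0,20,0,75,0,0,20,0,75,0,0,10,0,75,0,0,8,0,75,0,0,2,0,75,0,0,0,0,60,0,0,0,0,40,0,0,0,0,40,0,0,0,0,40,0,0,0,0,40,0,0,0,0,40,0,0,0,0,40,0,0,0,0,40,0,0,0,0], grip_force=15)

```text
time: 27.45
tool_pos: [0.6031, -0.2671, 0.0305]
tool_rot: [3.141, -0.0, 0.47]
contact_force: [-0.5, -1.0, 1.7]
opening: 0.0459
```

Emit:
jog_arm(rows=[40,0,0,-5,0,40,0,0,-10,0,40,0,0,-20,0,40,0,0,-25,0,40,0,0,-25,0,40,0,0,-25,0,40,0,0,-10,0,40,0,0,0,0,40,0,0,0,0])

```text
time: 28.35
tool_pos: [0.6023, -0.2666, 0.1492]
tool_rot: [-3.14, 0.001, 0.47]
contact_force: [0.1, 0.7, -1.2]
opening: 0.046
```

```bash
python3 -c "from h import *;d(518.6,-33.8,29)"
```

```text
t 28.35 pos [ 602.3 -266.6  149.2] yaw 26.92 TOOL tx 30.7 ty -245.5 tz 120.2 F [ 0.1  0.7 -1.2] open 46.0
```

Emit:
jog_arm(rows=[40,1,-5,0,0,40,2,-10,0,0,40,2,-15,0,0,40,2,-15,0,0,40,2,-15,0,0,40,2,-15,0,0,40,2,-15,0,0,40,2,-15,0,0,40,2,-15,0,0,40,2,-15,0,0,40,2,-15,0,0,40,2,-15,0,0,40,2,-15,0,0,40,2,-15,0,0,40,2,-15,0,0,40,1,-15,0,0,40,0.7,-15,0,0,40,0,-5.5,0,0,40,0,0,0,0,40,0,0,0,0])

```text
time: 30.35
tool_pos: [0.5193, -0.0343, 0.1503]
tool_rot: [3.141, -0.0, 0.47]
contact_force: [0.8, -0.2, -2.3]
opening: 0.0459
```

```bash
python3 -c "from h import *;d(518.6,-33.8,104.2)"
```

```text
t 30.35 pos [519.3 -34.3 150.3] yaw 26.93 TOOL tx -0.4 ty -0.8 tz 46.1 F [ 0.8 -0.2 -2.3] open 45.9
```

Emit:
jog_arm(rows=[40,-0.4,-0.5,10,0,40,0,0,10,0,40,0,0,10,0,40,0,0,5,0,40,0,0,4,0,40,0,0,3,0,40,0,0,2,0,40,0,0,1,0,40,0,0,0,0,40,0,0,0,0])

```text
time: 31.35
tool_pos: [0.5186, -0.0338, 0.1054]
tool_rot: [3.141, -0.0, 0.47]
contact_force: [-0.9, 0.2, 0.2]
opening: 0.0459
```

Run:
```python
from h import *
d(518.6,-33.8,102.5)
im,P=cloud('scene'); save(im[130:230,210:330],'s5.png',5)
d(518.6,-33.8,102.5)
```

```text
t 31.35 pos [518.6 -33.8 105.4] yaw 26.92 TOOL tx -0.0 ty -0.1 tz 2.9 F [-0.9  0.2  0.2] open 45.9
t 31.4 pos [518.6 -33.8 105.4] yaw 26.92 TOOL tx -0.0 ty -0.0 tz 2.9 F [ 0.5 -0.7 -1.6] open 45.7
```

View pics/s5.png

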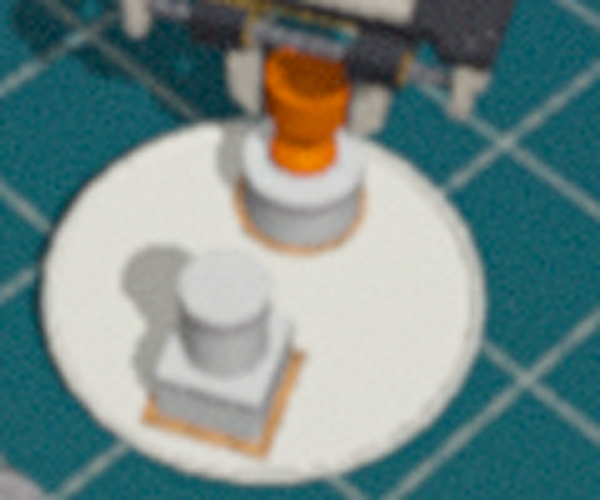

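The cup's foot (304,160 in the crop) is just above the centre of the wide tin. Lower the last 3 mm, which levels the tray, then release slowly.

Emit:
jog_arm(rows=[40,0,0,1,0,40,0,0,1,0,40,0,0,1,0,40,0,0,0.3,0,40,0,0,0,0,40,0,0,0,0,47,0,0,0,0,50,0,0,0,0,54,0,0,0,0,58,0,0,0,0,66,0,0,0,0,75,0,0,0,0,75,0,0,0,0,75,0,0,-5,0,75,0,0,-10,0,75,0,0,-20,0,75,0,0,-30,0,75,0,0,-30,0,75,0,0,-30,0,75,0,0,0,0])

```text
time: 33.4
tool_pos: [0.5206, -0.0342, 0.2321]
tool_rot: [3.136, -0.007, 0.47]
contact_force: [1.2, 0.7, 0.5]
opening: 0.0749
```

Emit:
jog_arm(rows=[75,-10,15,-5,0,75,-15,20,0,0,75,-15,20,0,0,75,-15,20,0,0,75,-15,20,0,0,75,-15,20,0,0,75,-15,20,0,0,75,-10,20,0,0,75,0,20,0,0,75,0,10,0,0,75,0,0,0,0,75,0,0,0,0,75,0,0,0,0])

```text
time: 34.7
tool_pos: [0.504, -0.2476, 0.2319]
tool_rot: [-3.141, 0.0, 0.471]
contact_force: [-0.1, 0.8, -0.7]
opening: 0.0747
```

Run:
```python
from h import *
im,P=cloud('top'); at(P,634,24,60,105,130);at(P,634,24,45,64,85);at(P,517,-35,40,95,115);at(P,517,-35,45,64,85);tray(P)
im,P=cloud('scene'); save(im[100:250,170:370],'s6.png',3.8); d(0,0)
```

```text
225 122.0 mean [632.6  22.9] ((633.6279296875, 23.060611724853516), 23.04302978515625) ((633.9822387695312, 23.02173614501953), (40.41303253173828, 44.651668548583984), 89.72705841064453)
177 71.9 mean [625.2  22.7] ((633.5664672851562, 23.293733596801758), 38.56981658935547) ((633.5142822265625, 23.443443298339844), (56.100685119628906, 57.23462677001953), 27.10817527770996)
148 99.5 mean [517.5 -36.4] ((517.3862915039062, -36.18181228637695), 19.1341495513916) ((516.9780883789062, -35.88555145263672), (37.59303283691406, 35.00910568237305), 89.3095703125)
203 72.0 mean [516.1 -29.8] ((518.3329467773438, -34.559688568115234), 33.70985794067383) ((518.6727294921875, -34.30027389526367), (64.97876739501953, 65.21634674072266), 44.192752838134766)
round side (462, np.float64(95.6), 'mean', array([517.4, -33.5], dtype=float32), 'circ', array([543.6,  -8.6]), 68.6, 'rect', ((534.8206787109375, -5.513313293457031), (132.12106323242188, 66.22126007080078), 59.67974853515625))
square side (432, np.float64(118.5), 'mean', array([625.6,  20.4], dtype=float32), 'circ', array([597.4,   4.9]), 73.1, 'rect', ((597.344970703125, 5.53271484375), (137.28439331054688, 57.17508316040039), 26.482358932495117))
tray plane [-0.0002  0.0008  0.0304] 3706
t 34.8 pos [ 504.1 -247.7  232.1] yaw 26.97 TOOL tx -336.9 ty -449.4 tz 0.0 F [0.3 0.5 0.3] open 75.3
```

View pics/s6.png

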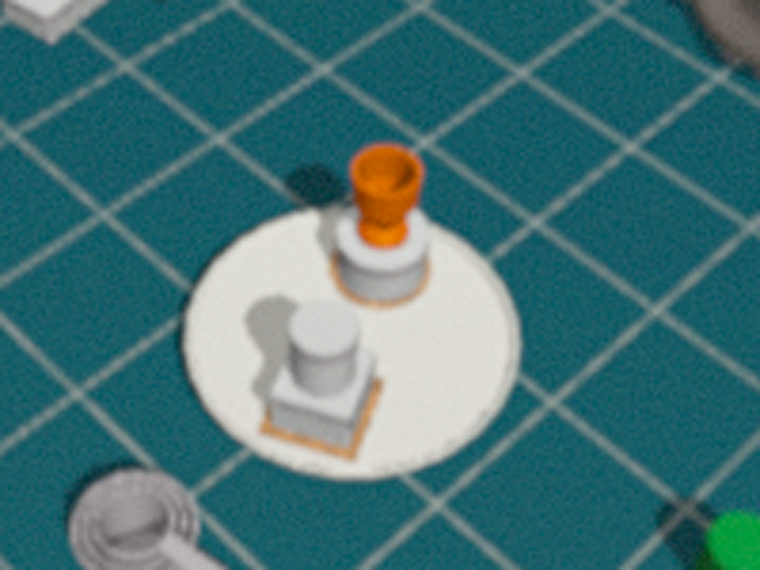

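The egg cup (387,195 in the crop) stands upright on the wide tin, the tray is level and the gripper is clear. I hand in.

```bash
python3 -c "from h import *;print(hand_in())"
```

```text
the job is handed in; nothing more can be done
None
```

I loaded the right-hand lazy susan in the order asked: wide tin on the round pad, square tin on the square pad, narrow tin on the square tin, egg cup on the wide tin. I handed the job in after about 35 s; no verdict was reported.

- **Tray:** in the last look it was level, with a slope of about 0.001 rad.
- **Centring:** by the top camera each piece is within about 2 mm of centre on what it stands on. The egg cup's figure is rougher, because only points inside its bowl could be used.
- **Upright and clear:** all four stand upright in the last picture and the gripper is well away from them. The bystanders that pictures after the first ones show (measuring cups, tall tin, part of the long tin) look unmoved, but I did not measure any of them again.
- **Disagreement:** in an earlier check, with just the two low tins on the tray, the scene camera's depth placed them about 5–7 mm off from the top camera, partly because it also sees their sides. I went by the top camera, which matched the tool positions at release.

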